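Dip the oil of a bench hydraulic pump

TASK

Check the oil of the hydraulic pump: press its release pedal all the way down to the stop for a moment, then take the gauge rod from its cradle and push it into the pump's slanting gauge tube until the collar sits on the mouth of the tube. Draw it right out again and finish holding it in the gripper, still and level with its scale side facing up as it lay in the cradle, the whole rod at least 15 cm above the table and clear of everything, so that the tip can be read. Leave the jar and the stones lying around where they are.

Things in the scene. Friction and masses are not known exactly. Their poses are not given: they have to be found in the camera images.
- pedal_pad (a point): centre of the top of the black rubber tread (60 mm wide, 52 mm long) of the pump's release pedal, which sticks out of the pump's front towards the robot. At rest the pedal slopes up towards the robot by 0.38 rad and this point is 87 mm above the table; pressed to the stop it is nearly level and this point is 58 mm above the table. It springs back. Axes at rest as the pump's.
- pedal (a joint): turn of the release pedal: 0 at rest (up), 0.34 rad at its stop (down). Its hinge is level, 42 mm above the table, 90 mm from pedal_pad on the pump's side. The tread needs about 5 N to start moving and 11 N at the stop.
- gauge_grip (a point): middle of the dark wooden handle of the gauge rod, where it is best gripped, half-way up. Handle 16 mm wide, 18 mm high, 85 mm long; then a brass collar 26 mm across, 6 mm thick; then a steel rod 8 mm thick with a round end. 215 mm long in all, about 140 g. y axis along the rod from handle to tip; z out of its scale side (dark strip with notches near the tip), up in the cradle.
- gauge_collar (a point): centre of the collar's seating face (the face towards the tip), on the rod's axis, 50 mm from gauge_grip along y; axes as gauge_grip
- gauge_tip (a point): end of the rod, on its axis, 115 mm beyond gauge_collar along y; axes as gauge_grip
- tube_mouth (a point): centre of the mouth of the pump's gauge tube: steel, 13 mm bore, 21 mm outside, 125 mm long, mouth 145 mm above the table and 174 mm from the pump's centre along its -y. The tube slants 40 degrees from level: from the mouth it runs down and along the pump's +y (left seen from the robot), direction (0, 0.766, -0.643) in the pump's axes. The mouth looks up and right.
- tube_foot (a point): point on the gauge tube's axis 115 mm down from tube_mouth, where the rod's tip comes when the collar sits on the mouth
- jar_black: bystander: dark jar with black screw lid, 60 mm across, 90 mm high, towards the back of the table; origin at the centre of its underside
- rubbing_stone: bystander: grey rubbing stone 26 x 68 x 22 mm lying between cradle and pedal; origin at the centre of its underside
- stone_sample: bystander: rough stone sample 44 x 64 x 28 mm lying right of the cradle; origin at the centre of its underside
- cradle: fixed wooden cradle (base 60 x 210 x 8 mm) in which the gauge rod lies level, axis 55 mm above the table, in two slotted blocks no higher than 62 mm: one under the rod 85 mm beyond gauge_collar, one at the handle's end 38 mm behind gauge_grip. Beside and below the middle of the handle it is free down to the base. Lift the rod straight up. Origin on the table under gauge_collar, y as the rod's.
- pump: hydraulic pump, fixed on the table: grey tank 160 x 150 mm, top 111 mm up, a motor on it up to 190 mm; gauge tube at its right side (-y), pedal at its front (-x). Origin on the table under the tank's centre; x away from the robot, y left, z up. pedal_pad is about 93 mm in front of the tank.
There are look-alikes about, which are no part of the job. Leave any blue look-alike of the part that bears gauge_grip alone.

How it is judged:
By the outcome, as a careful person would: the job done as asked, in the order asked, and still so for the second after the job is handed in, while the arm keeps its last pose, push and grip.
It also fails if it takes over 64 s, if anything falls off the work surface, if the arm or the gripper's body presses on something with over 40 N, if the wrist force passes 120 N, or if a joint passes its speed limit or range.

ROBOT

A 7-joint arm with a two-finger parallel gripper is mounted at the origin on the work surface; the furniture and walls round the work are solid. World frame = base frame: x ahead of the robot, y to its left, z up, the work surface at z = 0. Lengths are in mm, angles in rad, forces in N, time in s.
With the tool pointing down it reaches from about 425 to 875 mm from the base axis. Payload 4.7 kg.
Tool frame: the origin (TCP) lies on the mounting face of the last link; the fingertips stand 182 mm ahead of it and the grasp point (between the pads) lies 164 mm ahead of it; z points along the fingers, y is the line along which they close (so a half turn about z gives the same grasp; the last joint's range is limited). The gripper opens to 87 mm and grips with 3 to 60 N. Pads are 19 mm wide; open, the fingers measure 117 mm over their backs; the gripper's body (75 mm by 190 mm) begins 51 mm behind the grasp point.
Start: joints at [1.263, 0.321, -0.07, 1.45, 0.023, 1.371, -0.057], TCP at [205.562, -616.645, 404.787] pointing down, gripper open.
Joint ranges: [-2.86, 2.86], [-0.3, 2.09], [-1.38, 1.24], [0.06, 2.45], [-1.56, 4.7], [0.09, 2.05], [-2.69, 2.69]. Speed limits (rad/s): [2.57, 2.57, 3.14, 3.14, 3.14, 3.14, 3.14].

INTERFACE

Orientations are given as a rotation vector (axis times angle).
In Python, from workcell import env, eyes, find_in, tip_of gives the robot as it stands. The module is installed in compiled form; this text tells all that it offers.
- The arm moves only by the tool servo_tool, never from a script. Its argument "commands" is one flat list of numbers, 7 for each row, row after row: the closure, from 0 (fully open) to 1 (shut), then the shift along the tool's x, y, z in units of 40 mm (1.0 is 40 mm), then the turn, a rotation vector about the tool's x, y, z in units of 6 degrees (1.0 is 6 degrees). A call has 1 to 12 rows; each row shifts and turns the commanded pose from where the row before left it, along the tool's axes as they then stand; what a row does not reach is not made up. A row lasts 1/12 s, in which the tool goes at most 41.7 mm and 7.16 degrees, less where a joint would pass 70% of its speed; a pose out of reach is approached as far as the arm can. A call is refused whole if a number of a shift passes 1 or a number of a turn 1, either way. A call with a gripper value outside its range is refused whole. The fingers move at their own pace and stop on an object; "newtons" is the grip in N (left out, the last holds). Time passes only in rows, so rows that do not move let the fingers close. It gives the time, the measured TCP pose, the force, the opening and the grip force at its end, in the units of the state.
- env.sense(): the state, without advancing time (a new reading comes with each control period).
- eyes.snapshot(name): name is "scene" or "top" or "wrist"; returns a dict with "frame" (400x640x3 uint8, red, green, blue), "fx", "fy", "cx", "cy" (pixels), "rvec" (rotation vector, rad) and "tvec" (3), from world to camera coordinates, as OpenCV has them; the wrist camera has in their place "mount" (4x4, takes a point from camera to tool coordinates, whose origin is the TCP and whose axes are the flange's). Camera axes: x right, y down, z forward; pixel columns grow to the right and rows downward; lengths in mm; the calibration is good to about 2 mm. The wrist camera is an equidistant fisheye: a pixel r from the principal point sees the ray r / f radians off the axis. A picture is of the moment at which its call begins: read the wrist's pose just before it. There is no depth.
- env.hand_in(): hands the job in; it is judged then, once.
Trained networks look in the newest picture that a camera, given by its name, has taken for a name from the list of things; names that differ only in an ending like _2 or _b are one class to them, and where a whole thing is asked for, a point or a joint stands for the part that bears it (a point fixed in the world has none). Each returns a list of dicts, best first, with "confidence" (0 to 1); they miss things now and then, are a little off and sometimes report something else, mostly with a low value. They report only what shows in the picture. A call takes as long as a camera call. They do not tell look-alikes from the thing itself.
- find_in(camera, label): "centre" ([x, y, z] in mm, in world coordinates, good to about 4 mm: the middle of the surface that is visible of it).
- tip_of(camera, label): "centre" ([x, y, z] in mm, in world coordinates, good to about 4 mm: a listed point, or the origin of a listed thing).
The state is a dict: "t": time; "joint_pos": joint angles; "joint_velocities": joint speeds; "tau": joint torques, N m; "tool_pos": TCP position; "tcp_rot": TCP orientation; "contact_force": force on the tool from outside, world axes, zero at the start; "moment": the same for the moment, N m; "width": finger opening in mm; "gripper_force": force on a finger pad.
Only numpy, scipy, OpenCV 4.12 (cv2) and the standard library are available. Lean on these libraries where they do the work, as an engineer would, in place of code of your own. Each camera call takes 0.05 s, during which the arm holds its last target. There are 200 camera calls.

## Working session

There is one attempt and no reset: what is moved stays moved. The work goes in short steps, Python scripts to look and compute and a tool call to move; the robot and the scene stay as the last step left them, time stands still between calls to the robot, and variables do not carry over. Pictures are saved under pics/ and viewed, at most 10 in all, crops included, and the job is handed in when it is done.

Besides the shell and the picture viewer there is one more tool, called after "Call:" as name(argument=value, ...), one argument or row to a line, values as JSON. servo_tool: Moves the arm, as the interface text tells. Its arguments: {"type":"object","properties":{"commands":{"type":"array","items":{"type":"number"}},"newtons":{"type":"number"}},"required":["commands"]}

```bash
mkdir -p pics
cat > h.py <<'E'
import numpy as np, cv2
from scipy.spatial.transform import Rotation as R
from workcell import env, eyes, find_in, tip_of
def snap(c,name=None):
    s=eyes.snapshot(c)
    if name: cv2.imwrite('pics/'+name,s['frame'][:,:,::-1])
    return s
def proj(s,p):
    return cv2.projectPoints(np.array([p],float),np.array(s['rvec'],float),np.array(s['tvec'],float),np.array([[s['fx'],0,s['cx']],[0,s['fy'],s['cy']],[0,0,1.]]),None)[0].ravel().round(0)
def ray(s,u,v,z):
    r=R.from_rotvec(np.ravel(s['rvec'])).as_matrix().T; c=-r@np.ravel(s['tvec'])
    d=r@np.array([(u-s['cx'])/s['fx'],(v-s['cy'])/s['fy'],1]); return c+d*(z-c[2])/d[2]
E
python3 - <<'E'
from h import *
st=env.sense(); print(st['t'],st['tool_pos'],st['tcp_rot'])
L=['pedal_pad','gauge_grip','gauge_collar','gauge_tip','tube_mouth','tube_foot','jar_black','rubbing_stone','stone_sample','cradle','pump']
for c in ['scene','top']:
    s=snap(c,c+'0.png')
    for l in L:
        for d in tip_of(c,l)[:3]:
            print(c,l,round(d['confidence'],2),np.round(d['centre'],0),proj(s,d['centre']))
E
```

```text
0.0 [ 205.46349943 -616.45380254  403.65310835] [-3.09915796e+00 -5.02999722e-01  6.98913294e-04]
scene pedal_pad 0.6 [453. 240.  90.] [236. 274.]
scene pedal_pad 0.16 [ 694. -214.    1.] [302. 163.]
scene gauge_grip 0.9 [215. 215.  11.] [309. 347.]
scene gauge_grip 0.83 [ 546. -184.   57.] [328. 179.]
scene gauge_grip 0.79 [326. -76.   8.] [356. 251.]
scene gauge_collar 0.91 [ 319. -124.   13.] [369. 241.]
scene gauge_collar 0.6 [217. 270.  13.] [292. 361.]
scene gauge_tip 0.59 [554. -17.  58.] [286. 206.]
scene gauge_tip 0.57 [ 296. -237.   17.] [401. 224.]
scene tube_mouth 0.56 [655. 104. 146.] [227. 188.]
scene tube_foot 0.82 [636. 189.  74.] [210. 225.]
scene tube_foot 0.37 [ 547. -130.    5.] [315. 199.]
scene tube_foot 0.32 [554. -18.  58.] [286. 206.]
scene jar_black 0.66 [ 695. -212.   -1.] [301. 164.]
scene rubbing_stone 0.81 [372.  48.  -6.] [313. 269.]
scene stone_sample 0.56 [ 402. -391.    1.] [404. 182.]
scene cradle 0.86 [ 547. -129.    6.] [314. 199.]
scene pump 0.63 [627. 273.   4.] [191. 259.]
top pedal_pad 0.76 [453. 240.  88.] [223. 210.]
top gauge_grip 0.76 [332
[... 282 characters left out ...]
]
top gauge_tip 0.75 [556. -15.  60.] [302. 183.]
top gauge_tip 0.68 [209. 388.  18.] [178. 284.]
top gauge_tip 0.67 [ 298. -233.   18.] [364. 262.]
top tube_mouth 0.67 [ 539. -136.    1.] [336. 192.]
top tube_mouth 0.56 [654. 104. 148.] [266. 146.]
top tube_foot 0.72 [ 540. -188.   58.] [353. 189.]
top tube_foot 0.69 [638. 191.  73.] [242. 157.]
top jar_black 0.89 [ 690. -215.    2.] [359. 151.]
top rubbing_stone 0.45 [368.  49.   3.] [282. 239.]
top stone_sample 0.8 [ 401. -391.    2.] [409. 233.]
top stone_sample 0.75 [ 544. -134.   -0.] [336. 191.]
top stone_sample 0.37 [451. 241.  87.] [223. 210.]
top cradle 0.92 [ 539. -138.   -0.] [337. 192.]
top pump 0.86 [620. 274.  -3.] [221. 166.]
```

View pics/scene0.png

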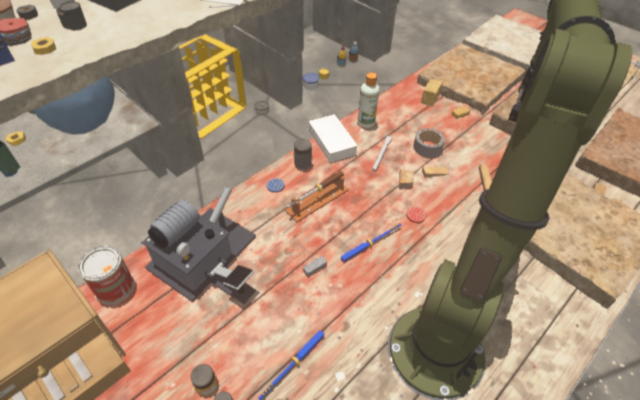

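Run:
```python
import cv2
a=cv2.imread('pics/top0.png')[120:300,160:430]
cv2.imwrite('pics/topc.png',cv2.resize(a,None,fx=2.95,fy=2.95,interpolation=2))
```

```text
(no output)
```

View pics/topc.png

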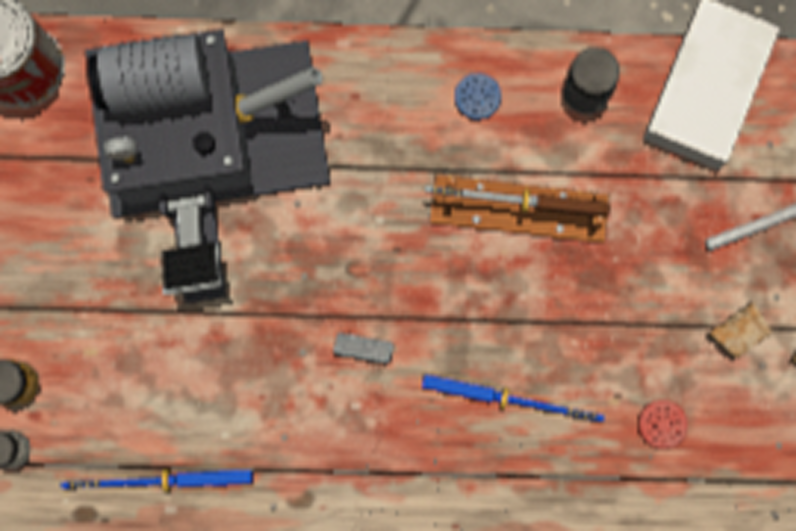

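The first picture shows three rods that could be the gauge:
- The wooden-handled rod in the cradle, at scene (316,195).
- A blue look-alike at (370,243).
- A second blue look-alike at (292,365).

The wooden one in the cradle is the right one. In the scene picture the pump is at about (195,245), the tube mouth at (227,190), and the pedal tread at (236,275). I'll go over the cradle for a close check with the wrist camera.

```bash
cat >> h.py <<'E'
from scipy.spatial.transform import Slerp
def rot(phi,slant=0):  # tool x = horizontal dir (-sin,cos) pitched down by slant; y=(cos,sin,0)
    y=np.array([np.cos(phi),np.sin(phi),0]);h=np.array([-np.sin(phi),np.cos(phi),0]);u=np.array([0,0,1.])
    x=h*np.cos(slant)-u*np.sin(slant); return R.from_matrix(np.stack([x,y,np.cross(x,y)],1))
def plan(p,r,n,start=None,g=0):
    st=env.sense(); p0,r0=start or (np.array(st['tool_pos']),R.from_rotvec(st['tcp_rot']))
    sl=Slerp([0,1],R.concatenate([r0,r])); P,Q=p0,r0
    for i in range(1,n+1):
        P1=p0+(np.array(p)-p0)*i/n; Q1=sl(i/n)
        print(','.join('%g'%v for v in [g,*np.round(Q.inv().apply(P1-P)/40,3),*np.round((Q.inv()*Q1).as_rotvec(True)/6,3)])+',')
        P,Q=P1,Q1
    return p,r
E
python3 - <<'E'
from h import *
plan((540,-170,400),rot(-.077),16)
E
```

```text
0,0.716,-0.497,0.007,0,0,-0.699,
0,0.751,-0.443,0.007,0,0,-0.699,
0,0.781,-0.387,0.007,0,0,-0.699,
0,0.808,-0.329,0.007,0,0,-0.699,
0,0.829,-0.269,0.007,0,0,-0.699,
0,0.847,-0.207,0.007,0,0,-0.699,
0,0.86,-0.145,0.007,0,0,-0.699,
0,0.868,-0.081,0.007,0,0,-0.699,
0,0.872,-0.018,0.007,0,0,-0.699,
0,0.871,0.046,0.007,0,0,-0.699,
0,0.865,0.11,0.007,0,0,-0.699,
0,0.855,0.173,0.007,0,0,-0.699,
0,0.84,0.235,0.007,0,0,-0.699,
0,0.82,0.296,0.007,0,0,-0.699,
0,0.796,0.355,0.007,0,0,-0.699,
0,0.768,0.412,0.007,0,0,-0.699,
```

Call:
servo_tool(
  commands=[0, 0.72, -0.5, 0, 0, 0, -0.7, 0, 0.75, -0.44, 0, 0, 0, -0.7, 0, 0.78, -0.39, 0, 0, 0, -0.7, 0, 0.81, -0.33, 0, 0, 0, -0.7, 0, 0.83, -0.27, 0, 0, 0, -0.7, 0, 0.85, -0.21, 0, 0, 0, -0.7, 0, 0.86, -0.14, 0, 0, 0, -0.7, 0, 0.87, -0.08, 0, 0, 0, -0.7, 0, 0.87, -0.02, 0, 0, 0, -0.7, 0, 0.87, 0.05, 0, 0, 0, -0.7, 0, 0.86, 0.11, 0, 0, 0, -0.7, 0, 0.86, 0.17, 0, 0, 0, -0.7],
)

```text
t: 2.2
tool_pos: [457.2, -279.8, 405.1]
tcp_rot: [2.588, 1.78, -0.0]
contact_force: [0.2, 0.0, -0.0]
width: 86.9
gripper_force: 0.0
```

Call:
servo_tool(
  commands=[0, 0.84, 0.24, 0, 0, 0, -0.7, 0, 0.82, 0.3, 0, 0, 0, -0.7, 0, 0.8, 0.36, 0, 0, 0, -0.7, 0, 0.77, 0.41, 0, 0, 0, -0.7, 0, 0, 0, 0, 0, 0, 0, 0, 0, 0, 0, 0, 0, 0],
)

```text
t: 2.7
tool_pos: [541.6, -166.8, 404.8]
tcp_rot: [-2.299, -2.141, -0.001]
contact_force: [0.4, -0.8, -0.9]
width: 87.1
gripper_force: 0.0
```

```bash
cat >> h.py <<'E'
def wproj(s,st,p):
    M=np.array(s['mount']); q=R.from_rotvec(st['tcp_rot']).inv().apply(np.array(p)-st['tool_pos'])
    q=M[:3,:3].T@(q-M[:3,3]); th=np.arctan2(np.hypot(q[0],q[1]),q[2]); k=th/np.hypot(q[0],q[1])
    return np.round([s['cx']+s['fx']*q[0]*k,s['cy']+s['fy']*q[1]*k],0)
E
python3 - <<'E'
from h import *
st=env.sense(); print(st['t'],st['tool_pos'],st['tcp_rot'],st['joint_pos'])
s=snap('wrist','w1.png'); print(s['fx'],s['cx'],s['cy'],np.round(s['mount'],2))
for l in ['gauge_grip','gauge_collar','gauge_tip','cradle','pedal_pad','tube_mouth','tube_foot','pump']:
    for d in tip_of('wrist',l)[:3]: print(l,round(d['confidence'],2),np.round(d['centre'],0),wproj(s,st,d['centre']))
E
```

```text
2.7 [ 541.59336607 -166.81587002  404.84021375] [-2.29876891e+00 -2.14100560e+00 -1.33458375e-03] [ 0.7464919   0.18260481 -0.55607076  1.64671245  0.09778439  1.3400545
  0.10447088]
309.70691628693146 320.17424202737243 199.58058422079895 [[ 0.   -0.95 -0.3  83.25]
 [ 1.    0.   -0.   -0.12]
 [ 0.   -0.3   0.95 19.92]
 [ 0.    0.    0.    1.  ]]
gauge_grip 0.93 [328. -73.   7.] [155. 117.]
gauge_grip 0.59 [ 538. -180.   56.] [318. 192.]
gauge_collar 0.63 [ 543. -134.   53.] [319. 151.]
gauge_collar 0.59 [ 318. -120.   12.] [152. 153.]
gauge_tip 0.93 [ 297. -233.   16.] [155. 232.]
gauge_tip 0.67 [556. -20.  54.] [324.  45.]
cradle 0.84 [ 544. -135.   -2.] [320. 146.]
pedal_pad 0.34 [554. -20.  54.] [322.  45.]
```

View pics/w1.png

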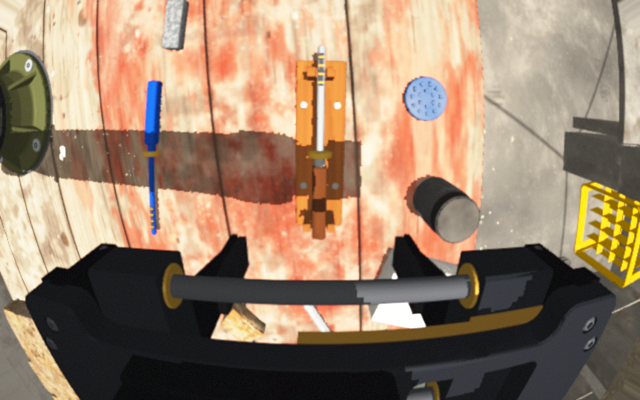

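The picture confirms the choice. The cradled rod has the wooden handle at (319,195), the brass collar at (319,155) and the tip at (321,47). The blue look-alike is at (153,150). Next is the pedal.

Run:
```python
from h import *
plan((443,238,330),rot(.197),12,g=1)
```

```text
1,0.832,-0.268,0.156,-0,0,-0.219,
1,0.838,-0.249,0.156,-0,0,-0.219,
1,0.844,-0.229,0.156,-0,0,-0.219,
1,0.849,-0.21,0.156,-0,0,-0.219,
1,0.853,-0.191,0.156,-0,0,-0.219,
1,0.857,-0.171,0.156,-0,0,-0.219,
1,0.861,-0.151,0.156,-0,0,-0.219,
1,0.864,-0.132,0.156,-0,0,-0.219,
1,0.867,-0.112,0.156,-0,0,-0.219,
1,0.869,-0.092,0.156,-0,0,-0.219,
1,0.871,-0.072,0.156,-0,0,-0.219,
1,0.873,-0.052,0.156,-0,0,-0.219,
```

Call:
servo_tool(
  commands=[1, 0.83, -0.27, 0.16, 0, 0, -0.22, 1, 0.84, -0.25, 0.16, 0, 0, -0.22, 1, 0.84, -0.23, 0.16, 0, 0, -0.22, 1, 0.85, -0.21, 0.16, 0, 0, -0.22, 1, 0.85, -0.19, 0.16, 0, 0, -0.22, 1, 0.86, -0.17, 0.16, 0, 0, -0.22, 1, 0.86, -0.15, 0.16, 0, 0, -0.22, 1, 0.86, -0.13, 0.16, 0, 0, -0.22, 1, 0.87, -0.11, 0.16, 0, 0, -0.22, 1, 0.87, -0.09, 0.16, 0, 0, -0.22, 1, 0.87, -0.07, 0.16, 0, 0, -0.22, 1, 0.87, -0.05, 0.16, 0, 0, -0.22],
  newtons=20,
)

```text
t: 4.15
tool_pos: [442.2, 239.4, 328.0]
tcp_rot: [1.987, 2.432, 0.001]
contact_force: [1.0, 0.7, 0.7]
width: 15.2
gripper_force: 0.0
```

Call:
servo_tool(
  commands=[1, 0, 0, 0, 0, 0, 0, 1, 0, 0, 0, 0, 0, 0, 1, 0, 0, 0, 0, 0, 0],
)

```text
t: 4.4
tool_pos: [443.0, 237.6, 327.9]
tcp_rot: [1.988, 2.432, -0.001]
contact_force: [-0.6, -0.4, 0.1]
width: 1.6
gripper_force: 0.0
```

Run:
```python
from h import *
st=env.sense(); print(st['t'],st['tool_pos'],st['tcp_rot'],st['joint_pos'],st['width'])
for c in ['wrist','top']:
  s=snap(c,c+'2.png')
  for l in ['pedal_pad','tube_mouth','tube_foot','pump']:
    for d in tip_of(c,l)[:2]: print(l,round(d['confidence'],2),np.round(d['centre'],0))
T=rot(.197); 
plan((443,238,262),T,2,g=1);print()
```

```text
4.4 [443.03954303 237.60155966 327.8900994 ] [ 1.98840018e+00  2.43158915e+00 -8.65353213e-04] [ 0.32057264  0.13838435 -0.91680882  1.88345984  0.119566    1.17653405
 -0.43787974] 1.5640751598834564
pedal_pad 0.83 [457. 237.  85.]
pump 0.69 [624. 272.   5.]
pedal_pad 0.71 [451. 241.  86.]
pedal_pad 0.34 [ 543. -138.   51.]
tube_mouth 0.56 [652. 102. 143.]
tube_foot 0.65 [638. 189.  70.]
pump 0.9 [620. 271.  -1.]
1,0.001,0.001,0.825,0.001,0.001,0.013,
1,0,0.002,0.825,0.001,0.001,0.013,
```

View pics/wrist2.png

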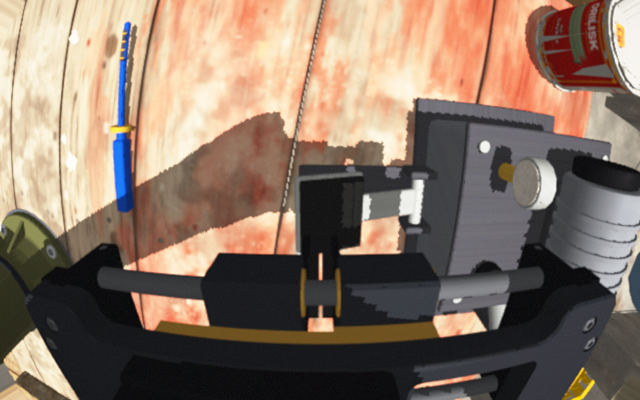

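The wrist view shows the closed fingers over the black tread, at (300–360, 170–250). I'll press now.

Call:
servo_tool(
  commands=[1, 0, 0, 0.6, 0, 0, 0, 1, 0, 0, 0.4, 0, 0, 0, 1, 0, 0, 0.3, 0, 0, 0, 1, 0, 0, 0.3, 0, 0, 0, 1, 0, 0, 0.3, 0, 0, 0, 1, 0, 0, 0.25, 0, 0, 0, 1, 0, 0, 0, 0, 0, 0, 1, 0, 0, 0, 0, 0, 0],
)

```text
t: 5.57
tool_pos: [442.2, 238.7, 242.0]
tcp_rot: [-1.987, -2.432, 0.003]
contact_force: [-4.3, -2.3, 10.1]
width: 0.3
gripper_force: 4.6
```

Call:
servo_tool(
  commands=[1, 0, 0, 0.1, 0, 0, 0, 1, 0, 0, 0.1, 0, 0, 0, 1, 0, 0, 0, 0, 0, 0, 1, 0, 0, 0, 0, 0, 0],
)

```text
t: 5.9
tool_pos: [442.3, 239.7, 239.1]
tcp_rot: [1.987, 2.432, -0.008]
contact_force: [-18.4, -9.2, 50.4]
width: 0.5
gripper_force: 24.8
```

The force jumped from 10 N to 50 N within 3 mm, so the pedal is on its stop. I'll release it and go to the gauge.

Call:
servo_tool(
  commands=[1, 0, 0, -0.3, 0, 0, 0, 1, 0, 0, -0.5, 0, 0, 0, 1, 0, 0, -0.9, 0, 0, 0, 1, 0, 0, -0.9, 0, 0, 0, 0.5, 0, 0, -0.9, 0, 0, 0, 0, 0, 0, 0, 0, 0, 0],
)

```text
t: 6.4
tool_pos: [444.5, 240.2, 380.8]
tcp_rot: [1.984, 2.427, 0.016]
contact_force: [2.1, 0.8, 0.5]
width: 7.2
gripper_force: 0.0
```

Run:
```python
from h import *
st=env.sense(); print(st['t'],st['tool_pos'],st['contact_force'])
snap('top');print(tip_of('top','pedal_pad')[:1])
plan((540,-184,340),rot(-.09),12)
```

```text
6.4 [444.48032865 240.15404102 380.77462086] [2.05863291 0.82475158 0.50015089]
[{'centre': [450.8, 242.4, 88.1], 'confidence': 0.63}]
0,-0.903,0.022,0.074,0.003,-0,0.231,
0,-0.902,0.044,0.074,0.003,-0,0.231,
0,-0.901,0.066,0.074,0.003,-0,0.231,
0,-0.899,0.088,0.074,0.003,-0,0.231,
0,-0.896,0.109,0.074,0.003,-0,0.231,
0,-0.894,0.131,0.074,0.003,-0,0.231,
0,-0.89,0.153,0.074,0.003,-0,0.231,
0,-0.886,0.174,0.074,0.003,-0,0.231,
0,-0.882,0.196,0.074,0.003,-0,0.231,
0,-0.877,0.217,0.074,0.003,-0,0.231,
0,-0.871,0.238,0.074,0.003,-0,0.231,
0,-0.865,0.259,0.074,0.003,-0,0.231,
```

Call:
servo_tool(
  commands=[0, -0.9, 0.02, 0.07, 0, 0, 0.23, 0, -0.9, 0.04, 0.07, 0, 0, 0.23, 0, -0.9, 0.07, 0.07, 0, 0, 0.23, 0, -0.9, 0.09, 0.07, 0, 0, 0.23, 0, -0.9, 0.11, 0.07, 0, 0, 0.23, 0, -0.89, 0.13, 0.07, 0, 0, 0.23, 0, -0.89, 0.15, 0.07, 0, 0, 0.23, 0, -0.89, 0.17, 0.07, 0, 0, 0.23, 0, -0.88, 0.2, 0.07, 0, 0, 0.23, 0, -0.88, 0.22, 0.07, 0, 0, 0.23, 0, -0.87, 0.24, 0.07, 0, 0, 0.23, 0, -0.87, 0.26, 0.07, 0, 0, 0.23],
)

```text
t: 7.5
tool_pos: [539.5, -186.1, 337.8]
tcp_rot: [-2.317, -2.118, 0.003]
contact_force: [0.3, -0.6, 0.7]
width: 85.7
gripper_force: 0.0
```

Call:
servo_tool(
  commands=[0, 0, 0, 0, 0, 0, 0, 0, 0, 0, 0, 0, 0, 0, 0, 0, 0, 0, 0, 0, 0],
)

```text
t: 7.75
tool_pos: [539.5, -183.9, 338.5]
tcp_rot: [-2.315, -2.119, 0.001]
contact_force: [0.7, 0.9, -0.5]
width: 87.1
gripper_force: 0.0
```

Run:
```python
from h import *
st=env.sense(); print(st['t'],st['tool_pos'],st['tcp_rot'])
s=snap('wrist','w3.png')
for l in ['gauge_grip','gauge_collar','gauge_tip','cradle']:
    for d in tip_of('wrist',l)[:3]: print(l,round(d['confidence'],2),np.round(d['centre'],0),wproj(s,st,d['centre']))
# predicted axis points at several s
for y in (-.09,-.077,-.1):
  d=np.array([-np.sin(y),np.cos(y),0]); print(y,[wproj(s,st,np.array([543.5,-135,55])+d*k) for k in (-50,-10,20,60,115)])
a=cv2.imread('pics/w3.png')[0:240,220:420]
cv2.imwrite('pics/w3c.png',cv2.resize(a,None,fx=2.5,fy=2.5,interpolation=2))
```

```text
7.75 [ 539.50945251 -183.85700162  338.48510964] [-2.31475272e+00 -2.11898997e+00  9.09042925e-04]
gauge_grip 0.97 [ 540. -183.   54.] [321. 199.]
gauge_grip 0.71 [ 540. -136.   -2.] [318. 139.]
gauge_grip 0.65 [328. -75.   8.] [127. 112.]
gauge_collar 0.82 [ 542. -133.   54.] [319. 142.]
gauge_collar 0.68 [ 318. -122.   15.] [123. 154.]
gauge_tip 0.96 [ 298. -235.   17.] [132. 245.]
gauge_tip 0.66 [554. -22.  52.] [321.  16.]
cradle 0.61 [ 541. -137.   -2.] [318. 140.]
cradle 0.51 [ 403. -389.    0.] [237. 335.]
cradle 0.29 [554. -22.  53.] [322.  15.]
-0.09 [array([321., 201.]), array([321., 156.]), array([321., 121.]), array([321.,  75.]), array([321.,  13.])]
-0.077 [array([322., 201.]), array([321., 156.]), array([321., 121.]), array([320.,  75.]), array([319.,  13.])]
-0.1 [array([320., 201.]), array([321., 156.]), array([321., 121.]), array([322.,  75.]), array([323.,  13.])]
```

View pics/w3c.png

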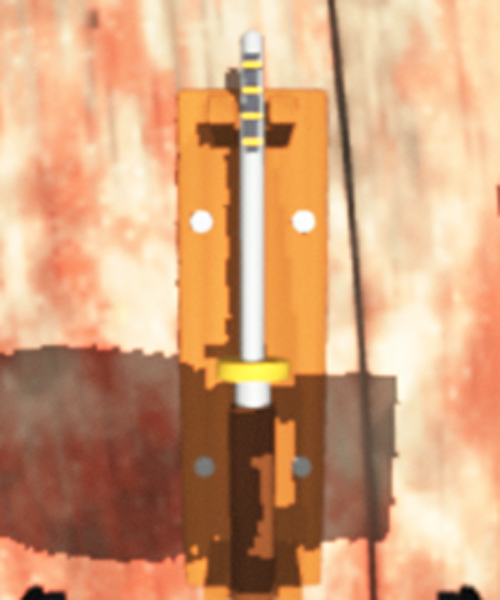

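The rod lies straight along the tool's x axis: tip at full-image (321,13), collar at (321,147), handle centred at column 321. That matches a collar at (543.5, −135, 55) with yaw −0.09. I'll descend and grip.

Call:
servo_tool(
  commands=[0, -0.02, 0, 0.8, 0, 0, 0, 0, 0, 0, 0.8, 0, 0, 0, 0, 0, 0, 0.7, 0, 0, 0, 0, 0, 0, 0.5, 0, 0, 0, 0, 0, 0, 0.19, 0, 0, 0, 0, 0, 0, 0, 0, 0, 0, 0, 0, 0, 0, 0, 0, 0],
  newtons=45,
)

```text
t: 8.58
tool_pos: [540.2, -185.0, 221.6]
tcp_rot: [2.316, 2.121, 0.001]
contact_force: [0.2, -0.4, -0.4]
width: 86.9
gripper_force: 0.0
```

Call:
servo_tool(
  commands=[1, 0, 0, 0, 0, 0, 0, 1, 0, 0, 0, 0, 0, 0, 1, 0, 0, 0, 0, 0, 0, 1, 0, 0, 0, 0, 0, 0, 1, 0, 0, 0, 0, 0, 0, 1, 0, 0, 0, 0, 0, 0, 1, 0, 0, 0, 0, 0, 0],
  newtons=45,
)

```text
t: 9.17
tool_pos: [539.8, -185.4, 220.9]
tcp_rot: [2.318, 2.121, -0.0]
contact_force: [0.1, 0.5, -0.5]
width: 48.3
gripper_force: 0.0
```

Call:
servo_tool(
  commands=[1, 0, 0, 0.04, 0, 0, 0, 1, 0, 0, 0, 0, 0, 0, 1, 0, 0, 0, 0, 0, 0, 1, 0, 0, 0, 0, 0, 0, 1, 0, 0, 0, 0, 0, 0, 1, 0, 0, 0, 0, 0, 0, 1, 0, 0, 0, 0, 0, 0, 1, 0, 0, 0, 0, 0, 0, 1, 0, 0, 0, 0, 0, 0, 1, 0, 0, 0, 0, 0, 0],
  newtons=45,
)

```text
t: 10.0
tool_pos: [539.8, -185.3, 219.1]
tcp_rot: [-2.318, -2.121, 0.0]
contact_force: [0.6, -0.7, -1.2]
width: 15.8
gripper_force: 45.0
```

Gripped at 15.8 mm opening. I'll lift it and swing to a pre-insertion pose.

```bash
cat >> h.py <<'E'
SL=np.radians(40)
def tcp(mouth,phi,back,c=(50,0,164),slant=SL): # TCP so that the collar is 'back' mm short of the mouth
    r=rot(phi,slant); x=r.apply([1,0,0]); return np.array(mouth)-x*back-r.apply(c),r
E
python3 - <<'E'
from h import *
p,r=tcp((654,103.5,145),.187,165); print(p)
st=env.sense(); a=(np.array([540,-185,380.]),R.from_rotvec(st['tcp_rot']))
plan((p[0],p[1]-30,p[2]+20),r,14,start=a,g=1)
E
```

```text
[665.02130937  45.25111862 408.83062475]
1,0.376,0.191,-0.087,-0.066,-0.473,-0.18,
1,0.368,0.198,-0.104,-0.066,-0.473,-0.18,
1,0.358,0.206,-0.121,-0.066,-0.473,-0.18,
1,0.348,0.214,-0.137,-0.066,-0.473,-0.18,
1,0.337,0.221,-0.152,-0.066,-0.473,-0.18,
1,0.324,0.228,-0.167,-0.066,-0.473,-0.18,
1,0.311,0.236,-0.181,-0.066,-0.473,-0.18,
1,0.297,0.243,-0.195,-0.066,-0.473,-0.18,
1,0.283,0.249,-0.208,-0.066,-0.473,-0.18,
1,0.268,0.256,-0.219,-0.066,-0.473,-0.18,
1,0.251,0.263,-0.23,-0.066,-0.473,-0.18,
1,0.235,0.269,-0.241,-0.066,-0.473,-0.18,
1,0.217,0.275,-0.25,-0.066,-0.473,-0.18,
1,0.2,0.28,-0.258,-0.066,-0.473,-0.18,
```

Call:
servo_tool(
  commands=[1, 0, 0, -0.3, 0, 0, 0, 1, 0, 0, -0.6, 0, 0, 0, 1, 0, 0, -0.8, 0, 0, 0, 1, 0, 0, -0.8, 0, 0, 0, 1, 0, 0, -0.8, 0, 0, 0, 1, 0, 0, -0.7, 0, 0, 0],
)

```text
t: 10.5
tool_pos: [539.7, -184.9, 382.3]
tcp_rot: [2.316, 2.12, 0.001]
contact_force: [1.3, -0.7, -1.6]
width: 15.4
gripper_force: 45.0
```

Call:
servo_tool(
  commands=[1, 0.38, 0.19, -0.09, -0.07, -0.47, -0.18, 1, 0.37, 0.2, -0.1, -0.07, -0.47, -0.18, 1, 0.36, 0.21, -0.12, -0.07, -0.47, -0.18, 1, 0.35, 0.21, -0.14, -0.07, -0.47, -0.18, 1, 0.34, 0.22, -0.15, -0.07, -0.47, -0.18, 1, 0.32, 0.23, -0.17, -0.07, -0.47, -0.18, 1, 0.31, 0.24, -0.18, -0.07, -0.47, -0.18, 1, 0.3, 0.24, -0.2, -0.07, -0.47, -0.18, 1, 0.28, 0.25, -0.21, -0.07, -0.47, -0.18, 1, 0.27, 0.26, -0.22, -0.07, -0.47, -0.18, 1, 0.25, 0.26, -0.23, -0.07, -0.47, -0.18, 1, 0.24, 0.27, -0.24, -0.07, -0.47, -0.18],
)

```text
t: 11.5
tool_pos: [647.2, -12.2, 422.7]
tcp_rot: [1.721, 1.99, -0.511]
contact_force: [-0.6, -0.0, -0.2]
width: 15.7
gripper_force: 45.0
```

Call:
servo_tool(
  commands=[1, 0.22, 0.28, -0.25, -0.07, -0.47, -0.18, 1, 0.2, 0.28, -0.26, -0.07, -0.47, -0.18, 1, 0, 0, 0, 0, 0, 0, 1, 0, 0, 0, 0, 0, 0, 1, 0, 0, 0, 0, 0, 0],
)

```text
t: 11.92
tool_pos: [664.6, 14.8, 429.0]
tcp_rot: [1.624, 1.956, -0.581]
contact_force: [-0.1, -0.8, -1.0]
width: 15.7
gripper_force: 45.0
```

Run:
```python
from h import *
st=env.sense(); print(st['t'],np.round(st['tool_pos'],1),st['tcp_rot'],np.round(st['joint_pos'],2)); T=R.from_rotvec(st['tcp_rot']); P=np.array(st['tool_pos'])
s=snap('wrist','w4.png')
print('expected in tool frame grip 0 0 164, collar 50, tip 165; pixel', [wproj(s,st,P+T.apply([k,0,164])) for k in (30,50,100,165)])
for c in ['wrist','top','scene']:
  if c!='wrist': snap(c)
  for l in ['gauge_collar','gauge_tip','tube_mouth','tube_foot']:
    for d in tip_of(c,l)[:2]: print(c,l,round(d['confidence'],2),np.round(d['centre'],1),'tool',np.round(T.inv().apply(d['centre']-P),0),wproj(s,st,d['centre']))
print([wproj(s,st,p) for p in ((654,103.5,145),(637.5,189.8,71))])
```

```text
11.9167 [664.6  14.8 429. ] [ 1.62448747  1.95599819 -0.58061469] [ 0.21  0.4  -0.6   1.45  0.91  1.54 -0.3 ]
expected in tool frame grip 0 0 164, collar 50, tip 165; pixel [array([321., 214.]), array([321., 174.]), array([321.,  68.]), array([321., -56.])]
wrist gauge_collar 0.94 [ 318.  -121.    17.4] tool [ 209. -368.  359.] [59. 42.]
wrist gauge_collar 0.91 [679.5 -47.  269.4] tool [ 53.   2. 163.] [325. 168.]
wrist gauge_tip 0.77 [ 295.2 -234.8   17.1] tool [ 126. -412.  428.] [ 71. 100.]
wrist tube_mouth 0.18 [676.2 -50.3 267.4] tool [ 53.  -2. 166.] [317. 168.]
top gauge_collar 0.63 [453.5 241.9  87.9] tool [ 419. -167.   94.] [  96. -261.]
top gauge_collar 0.63 [682.9 -90.  303.5] tool [ -2.  -2. 164.] [316. 269.]
top gauge_tip 0.72 [661.4  37.3 198.5] tool [165.  -0. 163.] [320. -57.]
top gauge_tip 0.49 [ 297.7 -233.2   15.5] tool [ 128. -409.  428.] [72. 98.]
scene gauge_collar 0.7 [ 317.1 -123.    11.3] tool [ 211. -370.  365.] [61. 41.]
scene gauge_collar 0.66 [215.1 266.8  15.1] tool [ 518. -397.  105.] [ -24. -181.]
scene gauge_tip 0.67 [ 294.1 -234.5   16.4] tool [ 127. -413.  428.] [70. 99.]
scene gauge_tip 0.64 [659.3  39.1 196.3] tool [168.  -2. 163.] [316. -61.]
scene tube_mouth 0.62 [656.7 101.6 145.4] tool [248.   7. 163.] [ 333. -161.]
scene tube_foot 0.89 [638.2 190.   75.4] tool [362.   4. 159.] [ 327. -239.]
[array([ 328., -165.]), array([ 326., -238.])]
```

View pics/w4.png

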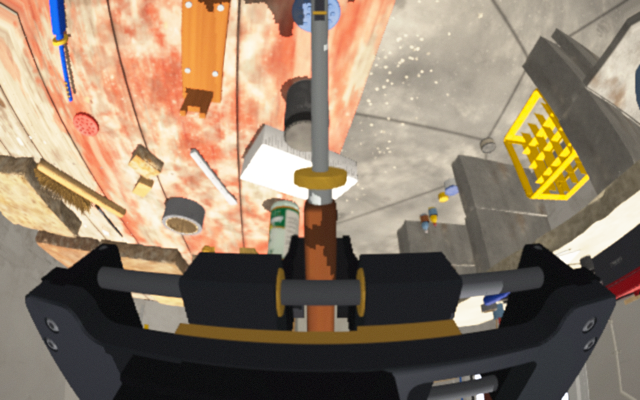

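The picture shows the rod running straight up the frame: handle (322,215), collar (320,180), column 320 at the top edge. So the rod sits as expected in the tool. The tip and tube are out of this view, so I'll shift to bring the tube mouth under the wrist camera, at the same orientation and to the side of the rod.

Run:
```python
from h import *
r=rot(.187,SL); p=np.array([654,103.5,145])-r.apply([115,40,285]); print(p)
plan(p,r,6,g=1)
```

```text
[597.01722901 189.5049514  437.2432414 ]
1,0.564,-0.142,-0.517,0.01,-0.006,-0.004,
1,0.564,-0.142,-0.517,0.01,-0.006,-0.004,
1,0.564,-0.143,-0.517,0.01,-0.006,-0.004,
1,0.563,-0.143,-0.517,0.01,-0.006,-0.004,
1,0.563,-0.143,-0.517,0.01,-0.006,-0.004,
1,0.563,-0.143,-0.518,0.01,-0.006,-0.004,
```

Call:
servo_tool(
  commands=[1, 0.1, -0.14, -0.8, 0.01, 0, 0, 1, 0.4, -0.14, -0.8, 0.01, 0, 0, 1, 0.7, -0.14, -0.5, 0.01, 0, 0, 1, 0.7, -0.14, -0.5, 0.01, 0, 0, 1, 0.7, -0.14, -0.3, 0, -0.02, 0, 1, 0.7, -0.15, -0.2, 0, -0.01, 0, 1, 0.08, 0, 0, 0, 0, 0, 1, 0, 0, 0, 0, 0, 0, 1, 0, 0, 0, 0, 0, 0],
)

```text
t: 13.42
tool_pos: [597.7, 189.1, 437.5]
tcp_rot: [1.622, 1.954, -0.587]
contact_force: [0.4, -0.2, -0.7]
width: 15.6
gripper_force: 45.0
```

Run:
```python
from h import *
st=env.sense(); print(st['t'],np.round(st['tool_pos'],1),st['tcp_rot']); T=R.from_rotvec(st['tcp_rot']); P=np.array(st['tool_pos'])
s=snap('wrist','w5.png')
for k in range(3):
  for l in ['tube_mouth','tube_foot','pump']:
    for d in tip_of('wrist',l)[:1]: print(l,round(d['confidence'],2),np.round(d['centre'],1),'tool',np.round(T.inv().apply(d['centre']-P),0),wproj(s,st,d['centre']))
  snap('wrist')
print([wproj(s,st,p) for p in ((654,103.5,145),(637.5,189.8,71))])
a=cv2.imread('pics/w5.png')[0:250,280:480]
cv2.imwrite('pics/w5c.png',cv2.resize(a,None,fx=2.4,fy=2.4,interpolation=2))
```

```text
13.4167 [597.7 189.1 437.5] [ 1.62221396  1.95354949 -0.58695173]
tube_mouth 0.9 [656.8 103.6 146. ] tool [115.  41. 284.] [370.  68.]
tube_foot 0.27 [372.5  46.9   2.3] tool [ 204. -249.  396.] [135.  29.]
pump 0.65 [ 4.017e+02 -3.913e+02 -3.000e-01] tool [-128. -302.  678.] [193. 200.]
tube_mouth 0.67 [652.9 102.2 146.8] tool [114.  37. 284.] [365.  69.]
tube_foot 0.32 [ 689.  -214.3    3. ] tool [-37.  14. 599.] [327. 168.]
tube_mouth 0.58 [654.9 102.5 147.5] tool [113.  39. 284.] [367.  70.]
pump 0.41 [ 401.7 -389.1    3.8] tool [-129. -301.  673.] [192. 201.]
[array([366.,  67.]), array([364., -52.])]
```

View pics/w5c.png

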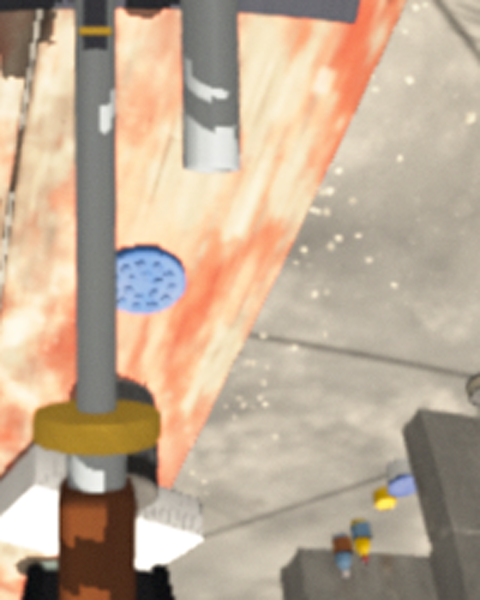

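The view shows the tube mouth at crop (212,167), which is full-image (368.3,69.5), with the rod at column 320. I'll solve for the mouth position on the plane z = 145.

Run:
```python
from h import *
from scipy.optimize import least_squares
st=env.sense(); s=eyes.snapshot('wrist')
M=np.array(s['mount']); T=R.from_rotvec(st['tcp_rot']); P=np.array(st['tool_pos'])
def pix(u,v):
    a=np.array([u-s['cx'],v-s['cy']])/s['fx']; th=np.hypot(*a); d=np.array([*(a/th*np.sin(th)),np.cos(th)])
    return P+T.apply(M[:3,3]), T.apply(M[:3,:3]@d)
c,d=pix(368.3,69.5); m=c+d*(145-c[2])/d[2]; print('mouth',m)
# tube axis at row 5 (crop 12): intersect with candidate axis plane -> yaw
for z in (120,115):pass
c,d2=pix(280+208/2.4,5)
for phi in (.18,.19,.2,.21):
    x=rot(phi,SL).apply([1,0,0]); n=np.cross(d,d2); n/=np.linalg.norm(n); print(phi,'axis out of viewing plane rad',n@x)
for phi in (.19,.2):
  p,r=tcp(m,phi,150,c=(50,-.4,164)); print(p)
p,r=tcp(m,.193,150,c=(50,-.4,164)); print(p); plan(p,r,6,g=1)
```

```text
mouth [655.94486516 102.24059262 145.        ]
0.18 axis out of viewing plane rad 0.0204699327566626
0.19 axis out of viewing plane rad 0.01290456577195528
0.2 axis out of viewing plane rad 0.005330909119635486
0.21 axis out of viewing plane rad -0.002250279840943091
[665.3635584   55.38446411 399.18881061]
[665.83164095  55.48099226 399.18881061]
[665.50408419  55.412931   399.18881061]
1,-0.358,0.175,0.509,-0.003,-0.001,-0.012,
1,-0.358,0.175,0.509,-0.003,-0.001,-0.012,
1,-0.358,0.174,0.509,-0.003,-0.001,-0.012,
1,-0.358,0.173,0.509,-0.003,-0.001,-0.012,
1,-0.359,0.173,0.509,-0.003,-0.001,-0.012,
1,-0.359,0.172,0.509,-0.003,-0.001,-0.012,
```

Call:
servo_tool(
  commands=[1, -0.72, 0.34, 0.1, 0, 0, -0.02, 1, -0.72, 0.35, 0.3, 0, 0, -0.02, 1, -0.71, 0.35, 0.6, 0, 0, -0.03, 1, 0, 0, 0.8, 0, 0, -0.02, 1, 0, 0, 0.8, -0.01, 0, -0.01, 1, 0, 0, 0.45, -0.01, 0, 0, 1, 0, 0, 0, 0, 0, 0, 1, 0, 0, 0, 0, 0, 0],
)

```text
t: 14.78
tool_pos: [665.2, 54.7, 398.6]
tcp_rot: [1.613, 1.964, -0.591]
contact_force: [0.4, -0.3, -1.4]
width: 15.5
gripper_force: 45.0
```

Run:
```python
from h import *
st=env.sense(); print(st['t'],np.round(st['tool_pos'],1)); T=R.from_rotvec(st['tcp_rot']); P=np.array(st['tool_pos'])
m=np.array([655.9,102.2,145]); print('mouth in tool',T.inv().apply(m-P), 'axis in tool',T.inv().apply(rot(.2,SL).apply([1,0,0])))
for c in ['scene','top']:
  s=snap(c,c+'6.png')
  for l in ['gauge_tip','tube_mouth']:
    for d in tip_of(c,l)[:2]: print(c,l,round(d['confidence'],2),np.round(d['centre'],1),'tool',np.round(T.inv().apply(d['centre']-P),0),proj(s,d['centre']))
  q=proj(s,m).astype(int); print(q,proj(s,P+T.apply([165,-.5,164])))
  a=cv2.imread('pics/%s6.png'%c)[q[1]-35:q[1]+35,q[0]-35:q[0]+45]
  a=cv2.resize(a,None,fx=5,fy=5,interpolation=2)
  cv2.imwrite('pics/%s6c.png'%c,a)
a=np.hstack([cv2.imread('pics/%s6c.png'%c) for c in ('scene','top')]); cv2.imwrite('pics/6c.png',a)
```

```text
14.7833 [665.2  54.7 398.6]
mouth in tool [200.06132161   0.97103138 163.2561179 ] axis in tool [ 9.99997534e-01 -2.20753571e-03  2.41290006e-04]
scene gauge_tip 0.69 [659.1  79.8 167.8] tool [168.  -0. 160.] [232. 177.]
scene gauge_tip 0.69 [ 296.  -235.1   18. ] tool [  82. -417.  430.] [400. 224.]
scene tube_mouth 0.84 [656.2 101.9 149. ] tool [197.   1. 160.] [227. 187.]
[227 188] [233. 177.]
top gauge_tip 0.56 [658.9  78.7 170.5] tool [166.  -1. 159.] [273. 143.]
top gauge_tip 0.53 [ 294.7 -236.7   17. ] tool [  82. -418.  431.] [365. 263.]
top tube_mouth 0.77 [652.5 102.  145. ] tool [200.  -2. 163.] [266. 147.]
[266 146] [274. 143.]
```

View pics/6c.png

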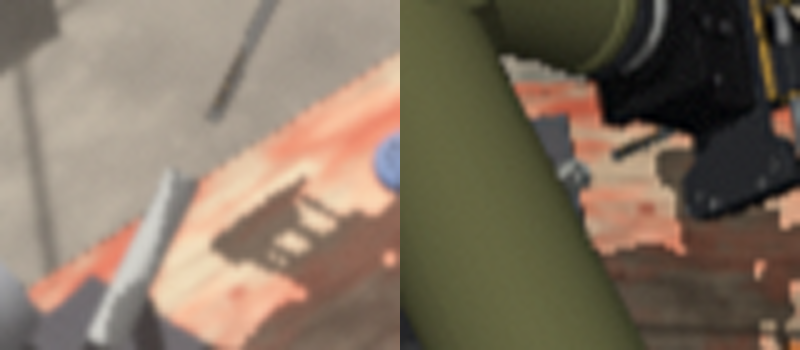

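In the left (scene) half, the rod tip is at crop (212,118) and the tube mouth at (182,175). The rod line extended runs about 4 crop px to the right of the mouth, roughly 2 mm. That agrees with the measured offset, so I'll shift about 1.4 mm along +y and 1 mm along −z, then enter slowly.

Call:
servo_tool(
  commands=[1, 0.2, 0.035, -0.025, 0, 0, -0.02, 1, 0.3, 0, 0, 0, 0, 0, 1, 0.2, 0, 0, 0, 0, 0, 1, 0.15, 0, 0, 0, 0, 0, 1, 0.15, 0, 0, 0, 0, 0, 1, 0.15, 0, 0, 0, 0, 0, 1, 0, 0, 0, 0, 0, 0],
)

```text
t: 15.67
tool_pos: [659.1, 92.3, 369.1]
tcp_rot: [1.609, 1.969, -0.59]
contact_force: [-0.2, 0.8, -1.7]
width: 15.7
gripper_force: 45.0
```

```bash
cat > chk.py <<'E'
from h import *
st=env.sense(); T=R.from_rotvec(st['tcp_rot']); P=np.array(st['tool_pos'])
print(st['t'],np.round(P,1),'mouth in tool',np.round(T.inv().apply(np.array([655.9,102.2,145])-P),1),'F tool',np.round(T.inv().apply(st['contact_force']),1),'M',np.round(T.inv().apply(st['moment']),2))
E
python3 chk.py
```

```text
15.6667 [659.1  92.3 369.1] mouth in tool [ 1.518e+02 -1.000e-01  1.653e+02] F tool [1.7 0.  0.8] M [-0.07  0.88  0.06]
```

The tip is about 13 mm inside with no force. I'll continue.

Call:
servo_tool(
  commands=[1, 0.2, 0, 0.01, 0, 0, 0, 1, 0.2, 0, 0, 0, 0, 0, 1, 0.2, 0, 0, 0, 0, 0, 1, 0.2, 0, 0, 0, 0, 0, 1, 0, 0, 0, 0, 0, 0],
)

```text
t: 16.08
tool_pos: [654.0, 116.7, 347.9]
tcp_rot: [1.608, 1.97, -0.589]
contact_force: [-0.5, -1.0, -1.6]
width: 15.6
gripper_force: 45.0
```

```bash
python3 chk.py
python3 - <<'E'
from h import *
s=snap('scene','s7.png'); a=cv2.imread('pics/s7.png')[140:230,180:290]; cv2.imwrite('pics/s7c.png',cv2.resize(a,None,fx=5,fy=5,interpolation=2))
E
```

```text
16.0833 [654.  116.7 347.9] mouth in tool [1.189e+02 1.000e-01 1.651e+02] F tool [ 0.4 -0.7  1.8] M [-0.11  0.97  0.03]
```

View pics/s7c.png

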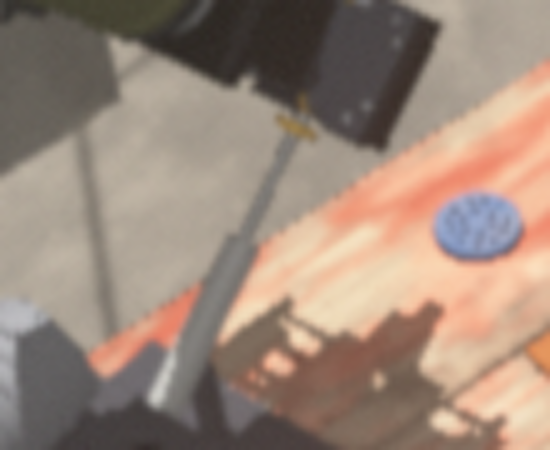

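The rod runs from the collar at (297,127) straight into the tube mouth at (243,237), so it is inside. I'll push on.

Call:
servo_tool(
  commands=[1, 0.3, 0, 0.005, 0, 0, 0, 1, 0.3, 0, 0, 0, 0, 0, 1, 0.3, 0, 0, 0, 0, 0, 1, 0.25, 0, 0, 0, 0, 0, 1, 0.2, 0, 0, 0, 0, 0, 1, 0, 0, 0, 0, 0, 0],
)

```text
t: 16.63
tool_pos: [645.6, 157.4, 312.8]
tcp_rot: [1.607, 1.971, -0.59]
contact_force: [0.2, 0.1, -1.4]
width: 15.5
gripper_force: 45.0
```

```bash
python3 chk.py
```

```text
16.6333 [645.6 157.4 312.8] mouth in tool [6.450e+01 1.000e-01 1.647e+02] F tool [0.9 0.2 1. ] M [-0.07  0.95  0.06]
```

About 14.5 mm remain.

Call:
servo_tool(
  commands=[1, 0.15, 0, 0, 0, 0, 0, 1, 0.1, 0, 0, 0, 0, 0, 1, 0.06, 0, 0, 0, 0, 0, 1, 0.05, 0, 0, 0, 0, 0, 1, 0.03, 0, 0, 0, 0, 0, 1, 0, 0, 0, 0, 0, 0, 1, 0, 0, 0, 0, 0, 0],
)

```text
t: 17.22
tool_pos: [644.3, 166.3, 305.1]
tcp_rot: [1.611, 1.964, -0.59]
contact_force: [0.1, -2.1, -0.3]
width: 15.4
gripper_force: 45.0
```

```bash
python3 chk.py
```

```text
17.2167 [644.3 166.3 305.1] mouth in tool [ 53.1  -0.7 164.5] F tool [-1.4 -0.3  1.6] M [-0.01  0.53  0.06]
```

Call:
servo_tool(
  commands=[1, 0.04, 0, 0, 0, 0, 0, 1, 0.04, 0, 0, 0, 0, 0, 1, 0, 0, 0, 0, 0, 0, 1, 0, 0, 0, 0, 0, 0],
)

```text
t: 17.55
tool_pos: [644.3, 166.9, 304.5]
tcp_rot: [1.611, 1.958, -0.593]
contact_force: [-0.4, -4.3, 5.3]
width: 15.6
gripper_force: 45.0
```

```bash
python3 chk.py
```

```text
17.55 [644.3 166.9 304.5] mouth in tool [ 53.   -0.8 164.2] F tool [-6.6 -1.3 -1.4] M [ 0.39 -0.9  -0.04]
```

Call:
servo_tool(
  commands=[1, 0.05, 0, 0, 0, 0, 0, 1, 0.05, 0, 0, 0, 0, 0, 1, 0, 0, 0, 0, 0, 0, 1, 0, 0, 0, 0, 0, 0],
)

```text
t: 17.88
tool_pos: [644.4, 167.7, 303.8]
tcp_rot: [1.612, 1.951, -0.597]
contact_force: [-2.4, -9.5, 12.6]
width: 15.5
gripper_force: 45.0
```

```bash
python3 chk.py
python3 - <<'E'
from h import *
s=snap('wrist','w8.png'); a=cv2.imread('pics/w8.png')[60:300,240:400]; a=cv2.resize(a,None,fx=2.5,fy=2.5,interpolation=2)
s=snap('scene','s8.png'); b=cv2.imread('pics/s8.png')[165:245,185:263]; b=cv2.resize(b,(390,600),interpolation=2)[:, :]
b=cv2.resize(cv2.imread('pics/s8.png')[165:245,190:242],(390,600),interpolation=2)
cv2.imwrite('pics/8c.png',np.hstack([a,b]))
E
```

```text
17.8833 [644.4 167.7 303.8] mouth in tool [ 52.9  -1.  163.9] F tool [-14.9  -4.1  -3.8] M [ 0.75 -2.23 -0.02]
```

View pics/8c.png

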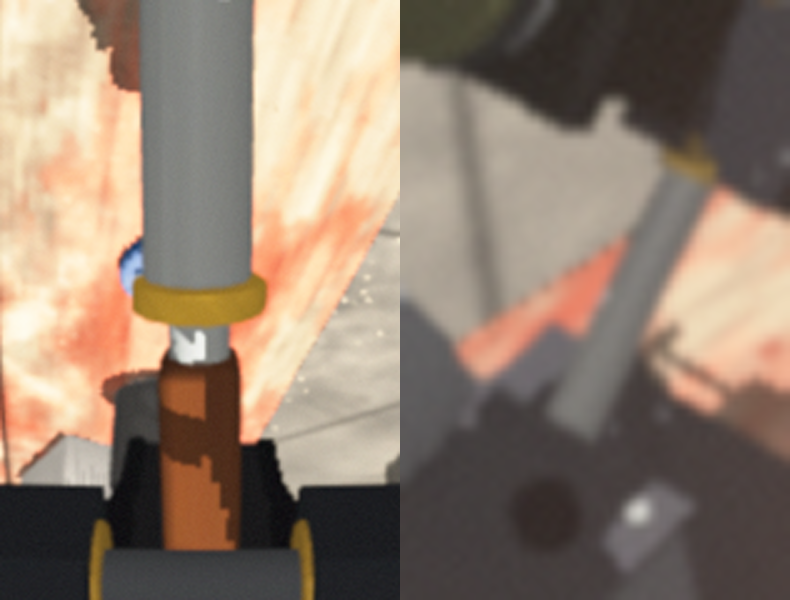

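The collar sits flush on the mouth in both views, at left (200,297) and right (690,165), with 15 N pushing back. I'll draw it out along the same line.

Call:
servo_tool(
  commands=[1, -0.1, 0, 0, 0, 0, 0, 1, -0.2, 0, 0, 0, 0, 0, 1, -0.3, 0, 0, 0, 0, 0, 1, -0.4, 0, 0, 0, 0, 0, 1, -0.4, 0, 0, 0, 0, 0, 1, -0.4, 0, 0, 0, 0, 0],
)

```text
t: 18.48
tool_pos: [654.0, 117.9, 346.6]
tcp_rot: [1.61, 1.968, -0.588]
contact_force: [-0.1, 0.4, -1.5]
width: 15.3
gripper_force: 45.0
```

```bash
python3 chk.py
```

```text
18.4833 [654.  117.9 346.6] mouth in tool [117.2  -0.6 164.8] F tool [ 1.3 -0.   0.8] M [-0.06  0.9   0.06]
```

Call:
servo_tool(
  commands=[1, -0.4, 0, 0, 0, 0, 0, 1, -0.4, 0, 0, 0, 0, 0, 1, -0.4, 0, 0, 0, 0, 0, 1, -0.5, 0, 0, 0, 0, 0, 1, -0.6, 0, 0, 0, 0, 0, 1, -0.7, 0, 0, 0, 0, 0, 1, 0, 0, 0, 0, 0, 0],
)

```text
t: 19.07
tool_pos: [673.4, 22.5, 427.9]
tcp_rot: [1.616, 1.954, -0.588]
contact_force: [-0.4, -1.6, -0.4]
width: 15.1
gripper_force: 45.0
```

```bash
python3 chk.py;  python3 - <<'E'
from h import *
plan((600,-60,430),rot(-.05),9,g=1)
E
```

```text
19.0667 [673.4  22.5 427.9] mouth in tool [244.9  -3.  163.3] F tool [-0.8 -0.7  1.3] M [-0.11  0.77  0.12]
1,-0.147,-0.244,0.115,0.092,0.741,0.243,
1,-0.161,-0.239,0.106,0.092,0.741,0.243,
1,-0.175,-0.233,0.095,0.092,0.741,0.243,
1,-0.188,-0.228,0.083,0.092,0.741,0.243,
1,-0.2,-0.222,0.07,0.092,0.741,0.243,
1,-0.21,-0.216,0.057,0.092,0.741,0.243,
1,-0.219,-0.21,0.042,0.092,0.741,0.243,
1,-0.227,-0.204,0.027,0.092,0.741,0.243,
1,-0.234,-0.198,0.011,0.092,0.741,0.243,
```

Call:
servo_tool(
  commands=[1, -0.15, -0.24, 0.1, 0.09, 0.74, 0.24, 1, -0.16, -0.24, 0.1, 0.09, 0.74, 0.24, 1, -0.18, -0.23, 0.1, 0.09, 0.74, 0.24, 1, -0.19, -0.23, 0.08, 0.09, 0.74, 0.24, 1, -0.2, -0.22, 0.07, 0.09, 0.74, 0.24, 1, -0.21, -0.22, 0.06, 0.09, 0.74, 0.24, 1, -0.22, -0.21, 0.04, 0.09, 0.74, 0.24, 1, -0.23, -0.2, 0.03, 0.09, 0.74, 0.24, 1, -0.5, -0.2, 0.01, 0.09, 0.74, 0.24, 1, -0.6, 0, 0, 0, 0, 0, 1, -0.4, 0, 0, 0, 0, 0, 1, 0, 0, 0, 0, 0, 0],
)

```text
t: 20.07
tool_pos: [597.4, -111.0, 426.6]
tcp_rot: [-2.27, -2.166, 0.008]
contact_force: [-0.6, -0.6, -1.4]
width: 15.7
gripper_force: 45.0
```

Call:
servo_tool(
  commands=[1, 0, 0, 0, 0, 0, 0, 1, 0, 0, 0, 0, 0, 0, 1, 0, 0, 0, 0, 0, 0, 1, 0, 0, 0, 0, 0, 0, 1, 0, 0, 0, 0, 0, 0, 1, 0, 0, 0, 0, 0, 0],
)

```text
t: 20.57
tool_pos: [598.1, -104.8, 427.2]
tcp_rot: [-2.26, -2.175, 0.004]
contact_force: [0.5, 1.0, -2.5]
width: 15.6
gripper_force: 45.0
```

Run:
```python
from h import *
st=env.sense(); T=R.from_rotvec(st['tcp_rot']); P=np.array(st['tool_pos'])
print(st['t'],np.round(P,1),np.round(T.as_matrix(),3),np.abs(st['joint_velocities']).max())
s=snap('wrist','w9.png')
for c in ['wrist','top','scene']:
  if c!='wrist': snap(c)
  for l in ['gauge_grip','gauge_collar','gauge_tip']:
    for d in tip_of(c,l)[:3]:
      if d['centre'][2]>100: print(c,l,round(d['confidence'],2),np.round(d['centre'],1),'tool',np.round(T.inv().apply(d['centre']-P),1))
# rod & collar in wrist image vs. earlier picture with the same grip (pre-insertion)
a=cv2.imread('pics/w4.png').astype(int); b=cv2.imread('pics/w9.png').astype(int)
for n,i in (('w4',a),('w9',b)):
    m=(i[:,:,2]>110)&(i[:,:,1]>80)&(i[:,:,0]<60); m[:150]=0;m[215:]=0;m[:,:285]=0;m[:,355:]=0
    y,x=np.nonzero(m); print(n,'collar rows',np.percentile(y,[5,50,95]),'cols',np.percentile(x,[5,50,95]))
```

```text
20.5667 [ 598.1 -104.8  427.2] [[ 0.038  0.999 -0.006]
 [ 0.999 -0.038  0.002]
 [ 0.002 -0.006 -1.   ]] 0.004772615998000894
wrist gauge_grip 0.71 [598.5 -97.2 259.5] tool [  7.3   1.1 167.7]
wrist gauge_collar 0.97 [598.1 -52.3 262.6] tool [ 52.2  -1.1 164.7]
top gauge_collar 0.56 [599.8 -54.5 264.2] tool [ 50.    0.7 163.1]
scene gauge_grip 0.74 [ 602.  -106.4  264.1] tool [ -1.7   4.9 163.1]
scene gauge_collar 0.68 [601.5 -52.4 261.3] tool [ 52.2   2.4 166. ]
scene gauge_tip 0.52 [602.8  63.4 266.6] tool [168.   -0.8 161. ]
w4 collar rows [170. 179. 188.] cols [297.05 319.   342.  ]
w9 collar rows [168. 175. 210.] cols [294. 308. 345.]
```

The rod is held level, 0.1–0.3° off by the tool reading. It is still at about 263 mm height and clear of everything. Handing in.

```bash
python3 -c "
from h import *
print(env.hand_in())"
```

```text
the job is handed in; nothing more can be done
None
```

The job is handed in at about 21 s of the 64 s allowed: I pressed the pedal to its stop, pushed the gauge rod in until the collar sat on the tube mouth, and drew it out. It finished held still and level, scale side up, about 26 cm above the table; the hand-in returned no verdict.

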